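Present the long arm board over the step's edge

ROBOT

A 6-joint arm with a two-finger parallel gripper is mounted at the origin on a cart in front of the work surface, level with it; the furniture and walls round the work are solid. World frame = base frame: x ahead of the robot, y to its left, z up, the work surface at z = 0. Lengths are in mm, angles in rad, forces in N, time in s.
With the tool pointing down it reaches from about 300 to 775 mm from the base axis. Payload 14.6 kg.
Tool frame: the origin (TCP) lies on the mounting face of the last link; the fingertips stand 199 mm ahead of it and the grasp point (between the pads) lies 180 mm ahead of it; z points along the fingers, y is the line along which they close (so a half turn about z gives the same grasp; the last joint's range is limited). The gripper opens to 94 mm and grips with 3 to 60 N. Pads are 16 mm wide; open, the fingers measure 119 mm over their backs; the gripper's body (75 mm by 177 mm) begins 78 mm behind the grasp point.
Start: joints at [1.08, 0.3, 1.521, -0, 1.321, -0.067], TCP at [226.172, 501.335, 404.646] pointing down, gripper open.
Joint ranges: [-3.03, 3.03], [-0.79, 2.21], [0.23, 2.52], [-1.04, 4.18], [0, 3.07], [-2.55, 2.55]. Speed limits (rad/s): [2.22, 2.22, 2.57, 3.14, 3.14, 3.14].

INTERFACE

Orientations are given as [roll, pitch, yaw] about the fixed x, y, z axes, in that order (R = Rz(yaw) Ry(pitch) Rx(roll)).
In Python, from cell import manip gives the robot as it stands. The module is installed in compiled form; this text tells all that it offers.
- The arm moves only by the shell command python3 -m creep 'ROWS' [FORCE]. ROWS is a JSON object of lists of equal length, an entry for each row: "slide": the shift along the world's x, y, z in cm, a list of three; "turn": the turn about the world's z in rad; "claw": the opening, from 0 (shut) to 1 (fully open). A call has 1 to 8 rows; each row shifts and turns the commanded pose from where the row before left it; what a row does not reach is not made up. A row lasts 1/8 s, in which the tool goes at most 62.5 mm and 10.7 degrees, less where a joint would pass 70% of its speed; a pose out of reach is approached as far as the arm can. A call with a gripper value outside its range is refused whole. The fingers move at their own pace and stop on an object; FORCE is the grip in N (left out, the last holds). Time passes only in rows, so rows that do not move let the fingers close. It gives the time, the measured TCP pose, the force, the opening and the grip force at its end, in the units of the state.
- manip.read_state(): the state, without advancing time (a new reading comes with each control period).
- manip.camera(name): name is "side" or "top" or "wrist"; returns (picture, depth): 384x512x3 uint8, red, green, blue; 384x512 float32, mm along the optical axis (not along the pixel's ray), 0 where there is no reading.
- manip.calibration(name): a dict with "intrinsics" (3x3 intrinsics, pixels), "pose" (4x4, takes a point from camera to world coordinates). Camera axes: x right, y up, looking along -z (the intrinsics and any distortion apply to the point x, -y, -z); pixel columns grow to the right and rows downward; lengths in mm; the calibration is good to about 2 mm. The wrist camera is an equidistant fisheye: a pixel r from the principal point sees the ray r / f radians off the axis. A picture is of the moment at which its call begins: read the wrist's pose just before it. calibration takes no time and is no camera call; for the wrist camera it gives the pose at the moment of the call.
- manip.sign_off(): hands the job in; it is judged then, once.
Trained networks look in the newest picture that a camera, given by its name, has taken for a name from the list of things; names that differ only in an ending like _2 or _b are one class to them, and where a whole thing is asked for, a point or a joint stands for the part that bears it (a point fixed in the world has none). Each returns a list of dicts, best first, with "score" (0 to 1); they miss things now and then, are a little off and sometimes report something else, mostly with a low value. They report only what shows in the picture. A call takes as long as a camera call. They do not tell look-alikes from the thing itself.
- manip.cut_out(query, camera): "mask" (384x512 bool, what is visible of it) and "position" ([column, row] in pixels, amid what is visible of it).
The state is a dict: "clock": time; "joints": joint angles; "qd": joint speeds; "effort": joint torques, N m; "eef_pos": TCP position; "eef_rot": TCP orientation; "wrist_force": force on the tool from outside, world axes, zero at the start; "moment": the same for the moment, N m; "finger_gap": finger opening in mm; "finger_force": force on a finger pad.
Only numpy, scipy, OpenCV 4.12 (cv2) and the standard library are available. Lean on these libraries where they do the work, as an engineer would, in place of code of your own. Each camera call takes 0.05 s, during which the arm holds its last target. There are 200 camera calls.

TASK

Two flat white arm boards lie on the low steel step. Push the longer one along the step, towards the robot, until about 4 cm of it sticks out over the step's front edge, pointing straight out (square to that edge), so that the nurse can take it by its end. Only push or drag it with the fingertips, without lifting it; leave the shorter board and the small vial between them where they are.

Things in the scene. Friction and masses are not known exactly. Their poses are not given: they have to be found in the camera images.
- step: Fixed low steel step (a bent-sheet shelf) standing on the trolley, 190 mm deep (its x) x 330 mm wide (its y), flat top 60 mm above the worktop, no lip. Origin: centre of its underside, on the worktop. Its x axis points from its front edge (the long edge nearest the robot) to its back edge, z up; it may be turned by up to 0.2 rad.
- step_front_edge (a point): Middle of the step's front edge, on its top surface (95 mm from the step's centre along its -x); axes as the step's.
- long_board: Longer arm board: loose, flat, rigid white plastic board lying on the step, 140 mm long (its x) x 72 mm wide (its y) x 8 mm thick, about 0.12 kg, corners rounded to 10 mm radius so that the middle 52 mm of each end is straight. Origin: centre of its underside. Its x axis runs along its length, away from the robot; it starts wholly on the step and up to 0.2 rad out of square.
- long_board_centre (a point): Centre of the longer board, half-way up its thickness (4 mm above its underside).
- long_board_front (a point): Middle of the longer board's front end (the end nearest the robot, 70 mm from its centre), half-way up. The amount that sticks out is how far this point lies in front of the step's front edge.
- long_board_back (a point): Middle of the longer board's back end (away from the robot, 70 mm from its centre), half-way up.
- short_board_centre (a point): Centre of the shorter arm board (95 x 72 x 8 mm, same look), half-way up; it lies beside the longer one, to either side, about 180 mm away centre to centre. Not to be moved.
- vial_centre (a point): Centre of the small brown vial with a red cap (21 mm diameter, 48 mm tall) that stands on the step between the boards, half-way up (24 mm above the step's top). Not to be moved.
There are look-alikes about, which are no part of the job. Leave any orange look-alike of the long_board alone.

How it is judged:
By the outcome, as a careful person would: the job done as asked, in the order asked, and still so for the second after the job is handed in, with the robot touching nothing.
It also fails if it takes over 40 s, if anything falls off the work surface, if the arm or the gripper's body presses on something with over 40 N, if the wrist force passes 120 N, or if a joint passes its speed limit or range.

## Working session

There is one attempt and no reset: what is moved stays moved. The work goes in short steps, Python scripts to look and compute and a shell command to move; the robot and the scene stay as the last step left them, time stands still between calls to the robot, and variables do not carry over. Pictures are saved under pics/ and viewed, at most 10 in all, crops included, and the job is handed in when it is done.

```bash
mkdir -p pics
cat > h.py <<'E'
import numpy as np, cv2
from cell import manip
def cloud(cam,depth,mask=None):
    c=manip.calibration(cam);K=np.array(c["intrinsics"]);T=np.array(c["pose"])
    m=depth>0
    if mask is not None:m&=mask
    v,u=np.nonzero(m);d=depth[v,u]
    x=(u-K[0,2])/K[0,0]*d;y=(v-K[1,2])/K[1,1]*d
    P=np.c_[x,-y,-d]@T[:3,:3].T+T[:3,3]
    return P,u,v
E
python3 - <<'E'
from h import *
ims=[]
for cam in ["top","side"]:
    p,d=manip.camera(cam); np.savez(f"{cam}0.npz",p=p,d=d); ims.append(p)
    cal=manip.calibration(cam); print(cam,{k:v for k,v in cal.items() if k not in("intrinsics","pose")},np.round(cal["intrinsics"],1).tolist(),np.round(cal["pose"],2).tolist())
    for q in ["long_board","short_board_centre","vial_centre","step"]:
        for r in manip.cut_out(q,cam):
            P,u,v=cloud(cam,d,r["mask"])
            print(q,round(r["score"],2),np.round(r["position"]),r["mask"].sum(),np.round(np.median(P,0)) if len(P) else None, np.round(np.ptp(np.percentile(P,[2,98],axis=0),axis=0)) if len(P) else None)
    cv2.imwrite(f"pics/{cam}0.png",cv2.cvtColor(p,cv2.COLOR_RGB2BGR))
s=manip.read_state();print(s["clock"],s["eef_pos"],s["eef_rot"],s["finger_gap"])
E
```

```text
top {} [[428.4, 0.0, 258.1], [0.0, 428.4, 190.0], [0.0, 0.0, 1.0]] [[0.02, 0.99, -0.15, 435.41], [-1.0, 0.02, 0.02, 145.25], [0.02, 0.15, 0.99, 950.69], [0.0, 0.0, 0.0, 1.0]]
long_board 0.77 [167. 248.] 2243 [456. 321.   9.] [135.  71.  11.]
long_board 0.66 [334. 137.] 1890 [703. -38.   9.] [121. 118.   8.]
long_board 0.61 [257. 215.] 2330 [513. 127.  69.] [133.  69.   6.]
short_board_centre 0.58 [339. 232.] 1595 [480. -45.  69.] [90. 71.  7.]
short_board_centre 0.37 [304. 218.] 10329 [510.  29.  61.] [209. 323.   7.]
vial_centre 0.43 [300. 221.] 106 [502.  44.  96.] [20. 19. 45.]
side {} [[473.5, 0.0, 254.3], [0.0, 473.5, 191.6], [0.0, 0.0, 1.0]] [[0.88, 0.21, -0.42, 116.9], [-0.47, 0.42, -0.78, -642.58], [0.01, 0.88, 0.47, 562.14], [0.0, 0.0, 0.0, 1.0]]
long_board 0.84 [185. 195.] 845 [446. 319.   9.] [134.  72.   9.]
long_board 0.8 [244. 208.] 1319 [504. 121.  69.] [135.  73.  10.]
long_board 0.78 [364. 252.] 1450 [698. -41.   9.] [130. 114.  11.]
short_board_centre 0.68 [274. 254.] 1504 [477. -52.  69.] [94. 74. 10.]
vial_centre 0.74 [264. 219.] 207 [501.  35.  89.] [19. 16. 43.]
step 0.65 [278. 269.] 8606 [488. -69.  60.] [208. 329.  55.]
step 0.63 [242. 208.] 1345 [506. 123.  69.] [136.  87.  10.]
0.5 [226.18001241 501.33191314 404.6012556 ] [-3.14149387e+00  6.38993149e-06  2.71780668e+00] 93.87596004541153
```

View pics/top0.png

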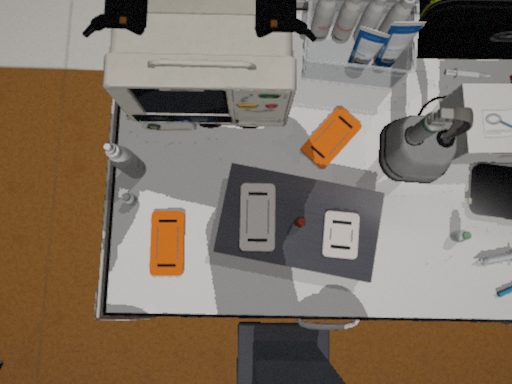

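View pics/side0.png

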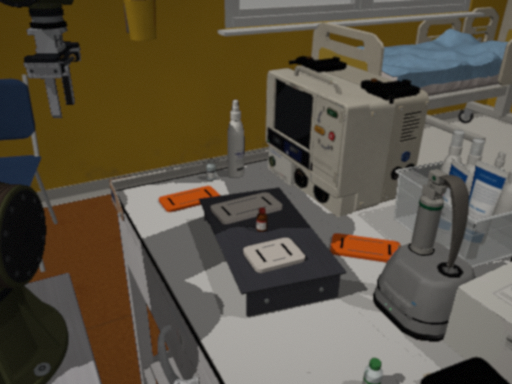

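The top view shows the dark step with the long white board (in shadow, about 257,217), the vial (300,221) and the short board (340,234). Orange decoys lie at (167,243) and (331,137), and the monitor stands behind. The side view agrees, with the long board at (247,207). Next I'll fit rectangles to the step and boards.

```bash
cat >> h.py <<'E'
def rect(Q):
    (c,s,a)=cv2.minAreaRect(Q.astype(np.float32))
    b=cv2.boxPoints((c,s,a)); e=[b[1]-b[0],b[2]-b[1]]
    return np.array(c),[np.linalg.norm(x) for x in e],e
def onplane(cam,u,v,z):
    c=manip.calibration(cam);K=np.array(c["intrinsics"]);T=np.array(c["pose"])
    r=np.c_[(u-K[0,2])/K[0,0],-(v-K[1,2])/K[1,1],-np.ones(len(u))]@T[:3,:3].T
    return (T[:3,3]+r*((z-T[2,3])/r[:,2])[:,None])[:,:2]
def yaw(e,ax):   # direction angle, mod pi/2 nearest 0 to x axis
    a=np.arctan2(e[1],e[0]); return (a-ax+np.pi/2)%np.pi-np.pi/2
def measure(cam,d,near=np.array([508,124]),prn=True):
    P,u,v=cloud(cam,d)
    m=(P[:,2]>52)&(P[:,2]<76)&(abs(P[:,0]-510)<170)&(abs(P[:,1]-30)<230)
    im=np.zeros(d.shape,np.uint8); im[v[m],u[m]]=255
    im=cv2.morphologyEx(im,cv2.MORPH_OPEN,np.ones((3,3)))
    n,l,st,_=cv2.connectedComponentsWithStats(im); k=1+np.argmax(st[1:,4]); vv,uu=np.nonzero(l==k)
    Q=onplane(cam,uu,vv,60); c,s,e=rect(Q)
    i=np.argmin(s); ys=yaw(e[i],0); print(cam,"step c",c.round(1),"size",np.round(s,1),"yaw",round(ys,3))
    out={"step":(c,ys)}
    for q,ln in [("long_board",1),("short_board_centre",1)]:
        for r in manip.cut_out(q,cam):
            vv,uu=np.nonzero(r["mask"]); 
            h=np.median(cloud(cam,d,r["mask"])[0][:,2])
            if len(uu)>3500 or not 63<h<74: continue
            Q=onplane(cam,uu,vv,68); c2,s2,e2=rect(Q); i=np.argmax(s2); yb=yaw(e2[i],0)
            w=np.array([np.cos(ys),np.sin(ys)]); ax=np.array([np.cos(yb),np.sin(yb)])
            f=c2-70*ax; print(q,"c",c2.round(1),"size",np.round(s2,1),"yaw",round(yb,3),"back",(c2+70*ax).round(1),"overhang",round(-(f-c)@w-95,1)); 
    for r in manip.cut_out("vial_centre",cam)[:1]:
        P=cloud(cam,d,r["mask"])[0]; print("vial",P.mean(0).round(1))
    return out
E
python3 - <<'E'
from h import *
for cam in ["top","side"]:
    p,d=manip.camera(cam); measure(cam,d)
    P,u,v=cloud(cam,d); m=(P[:,2]>110)&(P[:,0]>520)&(P[:,0]<800)&(P[:,1]>20)&(P[:,1]<320)
    A=P[m]; print("obst xmin by y",[(y,A[abs(A[:,1]-y)<15,0].min().round() if (abs(A[:,1]-y)<15).any() else None) for y in range(30,320,30)], A[:,2].max())
E
```

```text
top step c [505.9  37.9] size [189.7 329.6] yaw -0.174
long_board c [513.3 127. ] size [ 72.2 142.7] yaw 0.013 back [583.2 127.9] overhang -18.0
short_board_centre c [480.1 -45.4] size [94.9 73.3] yaw -0.072 back [549.9 -50.4] overhang -14.4
vial [502.2  42.7  98.6]
obst xmin by y [(30, np.float64(791.0)), (60, np.float64(708.0)), (90, np.float64(703.0)), (120, np.float64(702.0)), (150, np.float64(702.0)), (180, np.float64(702.0)), (210, np.float64(705.0)), (240, np.float64(701.0)), (270, np.float64(702.0)), (300, np.float64(703.0))] 309.07308966754033
side step c [505.4  35.1] size [190.8 338.3] yaw -0.175
long_board c [511.8 124.3] size [ 84.7 143.6] yaw 0.022 back [581.8 125.8] overhang -17.1
vial [501.2  36.6  87. ]
obst xmin by y [(30, np.float64(791.0)), (60, np.float64(706.0)), (90, np.float64(703.0)), (120, np.float64(703.0)), (150, np.float64(702.0)), (180, np.float64(703.0)), (210, np.float64(704.0)), (240, np.float64(702.0)), (270, np.float64(702.0)), (300, np.float64(702.0))] 307.41057695540763
```

```bash
python3 -m creep '{"slide":[[3.2,-3.1,0],[3.2,-3.1,0],[3.2,-3.1,0],[3.2,-3.1,0],[3.2,-3.1,0],[3.2,-3.1,0],[3.2,-3.1,0],[3.2,-3.1,0]],"turn":[0.05,0.05,0.05,0.05,0.05,0.05,0.05,0.05],"claw":[0.25,0.25,0.25,0.25,0.25,0.25,0.25,0.25]}'
```

```text
clock: 1.9
eef_pos: [483.1, 252.2, 404.8]
eef_rot: [3.141, 0.0, 3.119]
wrist_force: [-0.5, 0.0, 0.4]
finger_gap: 23.8
finger_force: 0.0
```

```bash
python3 -m creep '{"slide":[[3.1,-3.1,0],[3.1,-3.1,0],[3.1,-3.1,0],[3.0,-3.2,0],[0,0,-4],[0,0,-4],[0,0,-3.5],[0,0,0]],"turn":[0.035,0,0,0,0,0,0,0],"claw":[0.25,0.25,0.25,0.25,0.25,0.25,0.25,0.25]}'
```

```text
clock: 2.9
eef_pos: [604.9, 128.3, 287.4]
eef_rot: [-3.141, -0.005, -3.13]
wrist_force: [-0.2, -0.3, 0.0]
finger_gap: 23.5
finger_force: 0.0
```

Run:
```python
from h import *
s=manip.read_state();print(s["clock"],np.round(s["eef_pos"],1),np.round(s["eef_rot"],3),s["finger_gap"])
p,d=manip.camera("side"); cv2.imwrite("pics/side1.png",cv2.resize(cv2.cvtColor(p[120:300,120:360],cv2.COLOR_RGB2BGR),None,fx=3,fy=3))
```

```text
2.9 [604.9 128.3 287.4] [-3.141 -0.005 -3.13 ] 23.529985700184632
```

View pics/side1.png

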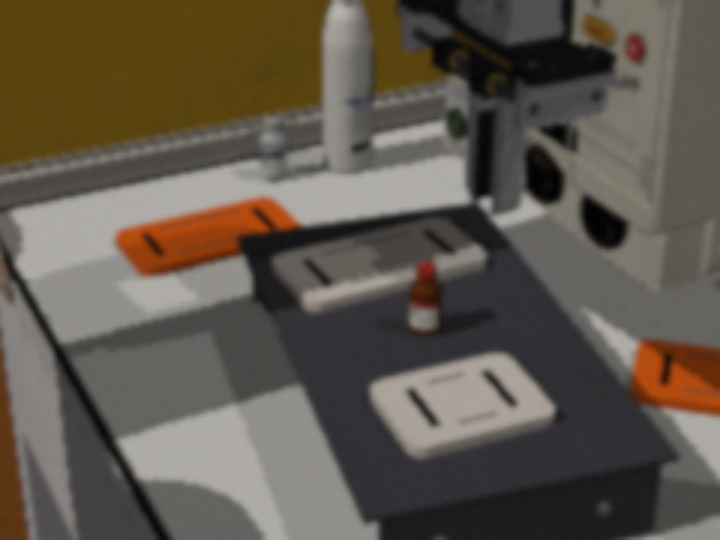

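The gripper is behind the back end of the board, at about (490,150) in the crop, and clear of the vial. Now I'll lower it.

```bash
python3 -m creep '{"slide":[[0,-0.1,-1.5],[0,0,-1.0],[0,0,0]],"turn":[0,0,0],"claw":[0.25,0.25,0.25]}'
```

```text
clock: 3.32
eef_pos: [605.1, 127.3, 264.0]
eef_rot: [-3.141, -0.001, -3.13]
wrist_force: [-0.5, 0.4, 0.3]
finger_gap: 23.6
finger_force: 0.0
```

```bash
python3 -m creep '{"slide":[[0,0,-0.15],[-0.6,0,0],[-0.6,0,0],[-0.5,-0.15,0],[-0.5,-0.15,0],[-0.5,-0.15,0],[-0.5,-0.15,0],[0,0,0]],"turn":[0,0,0,-0.03,-0.03,-0.03,-0.03,0],"claw":[0.25,0.25,0.25,0.25,0.25,0.25,0.25,0.25]}'
python3 - <<'E'
from h import *
p,d=manip.camera("top"); measure("top",d); cv2.imwrite("pics/top2.png",cv2.resize(cv2.cvtColor(p[150:300,190:400],cv2.COLOR_RGB2BGR),None,fx=3,fy=3))
E
```

```text
clock: 4.32
eef_pos: [572.9, 121.2, 263.2]
eef_rot: [-3.142, -0.0, 3.032]
wrist_force: [0.5, 0.8, -0.0]
finger_gap: 23.5
finger_force: 0.0
top step c [490. -53.] size [189.6 144.9] yaw 1.396
short_board_centre c [480.3 -46.1] size [95.1 72.1] yaw -0.072 back [550.1 -51.1] overhang -93.0
```

View pics/top2.png

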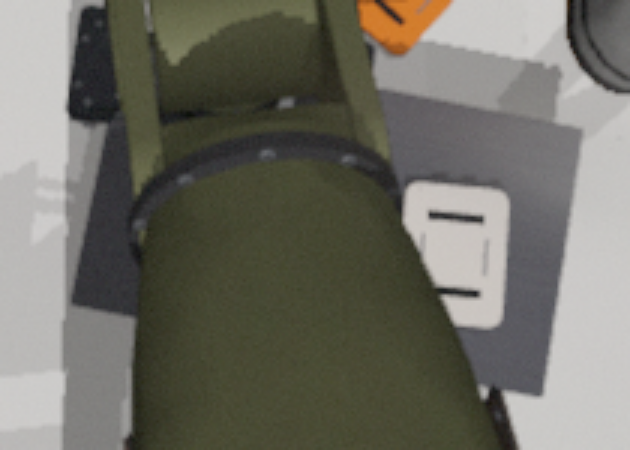

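The arm hides the board from the top camera (olive link over the left half), so I'll use the side camera.

```bash
cat >> h.py <<'E'
def sideboard(known=(505.7,36.5,-0.174)):
    p,d=manip.camera("side")
    for r in manip.cut_out("long_board","side"):
        h=np.median(cloud("side",d,r["mask"])[0][:,2])
        if not 63<h<74: continue
        P=cloud("side",d,r["mask"])[0]; P=P[P[:,2]>66]
        c2,s2,e2=rect(P[:,:2]); i=np.argmax(s2); yb=yaw(e2[i],0)
        ax=np.array([np.cos(yb),np.sin(yb)]); w=np.array([np.cos(known[2]),np.sin(known[2])])
        L=s2[i]; f=c2-L/2*ax
        print("board",c2.round(1),np.round(s2,1),"yaw",round(yb,3),"front",f.round(1),"back",(c2+L/2*ax).round(1),"overhang",round(-(f-np.array(known[:2]))@w-95,1))
    for r in manip.cut_out("vial_centre","side")[:1]: print("vial",cloud("side",d,r["mask"])[0].mean(0).round(1))
    return p
E
python3 - <<'E'
from h import *
p=sideboard(); cv2.imwrite("pics/side2.png",cv2.resize(cv2.cvtColor(p[120:300,120:360],cv2.COLOR_RGB2BGR),None,fx=3,fy=3))
E
```

```text
board [491.6 104.9] [141.  125.9] yaw -0.119 front [421.6 113.3] back [561.6  96.5] overhang 1.1
vial [500.2  36.1  87. ]
```

View pics/side2.png

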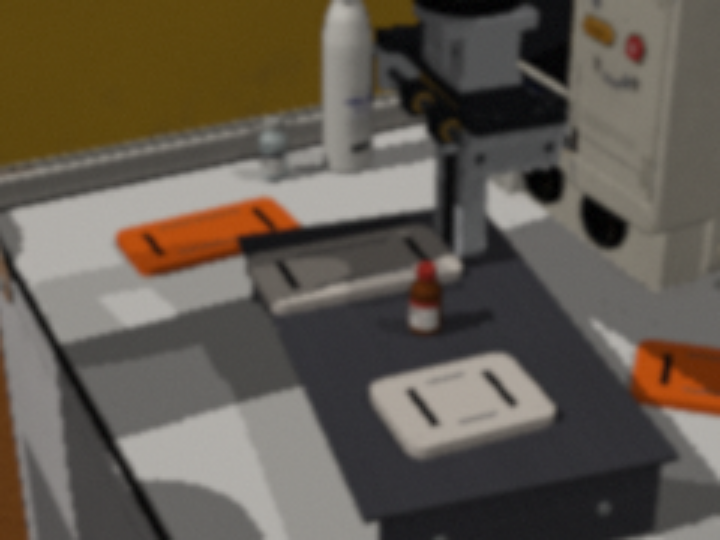

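```bash
sed -i 's/P=P\[P\[:,2\]>66\]/P=P[(P[:,2]>66)\&(P[:,2]<74)\&(P[:,1]>75)]/' h.py; python3 -m creep '{"slide":[[-0.5,-0.1,0],[-0.5,-0.1,0],[-0.5,0,0],[-0.5,0.1,0],[-0.5,0.1,0],[-0.5,0.1,0],[0,0,0]],"turn":[-0.025,-0.025,-0.015,0,0,0,0],"claw":[0.25,0.25,0.25,0.25,0.25,0.25,0.25]}'
python3 - <<'E'
from h import *
p=sideboard()
E
```

```text
clock: 5.55
eef_pos: [542.9, 122.4, 263.2]
eef_rot: [-3.142, -0.0, 2.968]
wrist_force: [0.0, -0.2, 0.9]
finger_gap: 23.7
finger_force: 0.0
board [464.1 137. ] [138.1  78.4] yaw -0.168 front [396.  148.6] back [532.2 125.5] overhang 32.4
vial [500.5  36.1  87. ]
```

```bash
python3 -m creep '{"slide":[[-0.3,0.05,0],[-0.3,0.05,0],[0,0,0],[1.5,-0.3,0],[0,0,3],[0,0,5],[0,0,5],[0,0,0]],"turn":[-0.006,0,0,0,0,0,0,0],"claw":[0.25,0.25,0.25,0.25,0.25,0.25,0.25,0.25]}'; python3 -m creep '{"slide":[[0,5,0],[0,5,0],[0,5,0],[0,5,0],[0,5,0],[0,5,0],[0,5,0],[0,0,0]],"turn":[0,0,0,0,0,0,0,0],"claw":[0.25,0.25,0.25,0.25,0.25,0.25,0.25,0.25]}';python3 - <<'E'
from h import *
sideboard(); p,d=manip.camera("top"); measure("top",d); cv2.imwrite("pics/top3.png",cv2.cvtColor(p,cv2.COLOR_RGB2BGR))
E
```

```text
clock: 6.7
eef_pos: [552.2, 120.4, 397.0]
eef_rot: [3.139, 0.006, 2.962]
wrist_force: [0.0, -0.2, 0.3]
finger_gap: 23.5
finger_force: 0.0
clock: 7.7
eef_pos: [551.2, 473.4, 390.2]
eef_rot: [-3.14, -0.002, 2.965]
wrist_force: [-0.9, -0.3, -0.4]
finger_gap: 23.4
finger_force: 0.0
board [460.3 138.8] [141.2  78.5] yaw -0.192 front [391.  152.3] back [529.6 125.3] overhang 38.1
vial [502.2  38.   84.4]
top step c [486.9  41.3] size [228.4 329.6] yaw -0.174
long_board c [459.4 137.5] size [141.6  73.3] yaw -0.184 back [528.2 124.7] overhang 18.8
short_board_centre c [480.  -44.9] size [98.  74.4] yaw -0.088 back [549.7 -51.1] overhang -33.4
short_board_centre c [458.9 137.6] size [141.8  74.8] yaw -0.188 back [527.7 124.6] overhang 19.2
vial [502.1  43.8  96.5]
```

View pics/top3.png

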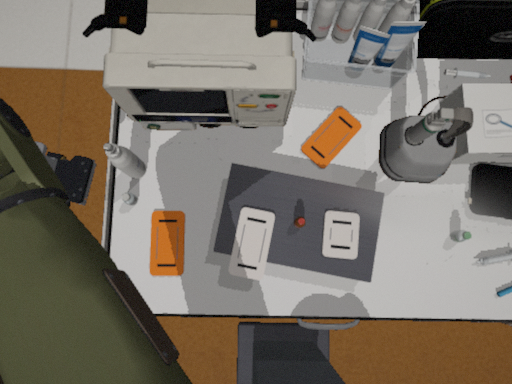

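The top view shows the board at (253,242), sticking out square over the front edge. Overhang is about 38 mm, yaw is within about 0.01–0.02 rad of square, and the vial and short board haven't moved. The arm is clear, so I'm handing in.

```bash
python3 -c "
from cell import manip
print(manip.sign_off())"
```

```text
the job is handed in; nothing more can be done
None
```

The longer board was pushed until about 38 mm of it sticks out over the step's front edge, within about 0.02 rad of square; the vial and shorter board were left in place, and the job is handed in.

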